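# Present the batch plate's label over the notebook

## Robot

A 6-joint arm with a two-finger parallel gripper is mounted at the origin on a cart in front of the work surface, level with it; the furniture and walls round the work are solid. World frame = base frame: x ahead of the robot, y to its left, z up, the work surface at z = 0. Lengths are in m, angles in rad, forces in N, time in s.
With the tool pointing down it reaches from about 0.325 to 0.875 m from the base axis. Payload 4.4 kg.
Tool frame: the origin (TCP) lies midway between the tips of the shut fingers; the grasp point (between the pads) lies 19 mm behind it; z points along the fingers, y is the direction in which the jaws open and shut (so a half turn about z gives the same grasp; the last joint's range is limited). The gripper opens to 85 mm and grips with 20 to 120 N. Pads are 22 mm wide; open, the fingers measure 114 mm over their backs; the gripper's body (76 mm by 85 mm) begins 54 mm behind the grasp point. The pads swing forward as they close: fully open they stand 13 mm farther back than shut.
Start: joints at [-1.435, 0.207, 1.542, -0, 1.393, -0.15], TCP at [0.162, -0.552, 0.231] pointing down, gripper open.
Joint ranges: [-2.73, 2.73], [-0.86, 2.22], [0.23, 2.46], [-1.11, 4.25], [0.08, 2.63], [-2.82, 2.82]. Speed limits (rad/s): [2.79, 2.79, 3.14, 3.14, 3.14, 3.14].

## Interface

Orientations are given as a unit quaternion [w, x, y, z].
In Python, from plant import telemetry, eyes, order gives the robot as it stands. The module is installed in compiled form; this text tells all that it offers.
- The arm moves only by the tool play_rows, never from a script. Its arguments are lists of equal length, an entry for each row: "translation": the shift along the tool's x, y, z in m, a list of three; "rotation": the turn, a rotation vector about the tool's x, y, z in degrees, a list of three; "claw": the gripper's target within -1 to 1 (fully open at 1, half-way at 0, shut at -1). In form: {"translation": [[x, y, z], ...], "rotation": [[rx, ry, rz], ...], "claw": [claw, ...]}. A call has exactly 10 rows; each row shifts and turns the commanded pose from where the row before left it, along the tool's axes as they then stand; what a row does not reach is not made up. A row lasts 1/10 s, in which the tool goes at most 50 mm and 8.59 degrees, less where a joint would pass 70% of its speed; a pose out of reach is approached as far as the arm can. A call is refused whole if a number of a shift passes 0.05 or a number of a turn 8.59, either way. A call with a gripper value outside its range is refused whole. The fingers move at their own pace and stop on an object; the grip force is fixed at half the most. Time passes only in rows, so rows that do not move let the fingers close, or fill a call up. It gives the time, the measured TCP pose, the force and the opening at its end, in the units of the state.
- telemetry.read_state(): the state, without advancing time (a new reading comes with each control period).
- eyes.snapshot(name): name is "scene" or "top"; returns (picture, depth): 400x640x3 uint8, blue, green, red; 400x640 float32, m along the optical axis (not along the pixel's ray), 0 where there is no reading.
- eyes.camera_params(name): a dict with "fx", "fy", "cx", "cy" (pixels), "rvec" (rotation vector, rad) and "tvec" (3), from world to camera coordinates, as OpenCV has them. Camera axes: x right, y down, z forward; pixel columns grow to the right and rows downward; lengths in m; the calibration is good to about 2 mm. A picture is of the moment at which its call begins. camera_params takes no time and is no camera call.
- order.job_done(): hands the job in, once; it reports no verdict.
The state is a dict: "time_s": time; "joints": joint angles; "dq": joint speeds; "tau": joint torques, N m; "tool_pos": TCP position; "tool_rot": TCP orientation; "force": force on the tool from outside, world axes, zero at the start; "wrist_torque": the same for the moment, N m; "opening": opening from 0.0 (shut) to 1.0 (fully open).
Only numpy, scipy, OpenCV 4.12 (cv2) and the standard library are available. Lean on these libraries where they do the work, as an engineer would, in place of code of your own. Each camera call takes 0.05 s, during which the arm holds its last target. There are 200 camera calls.

## Task

A glass batch plate stands upright in a slotted wooden block; its frosted end, marked by a small notch in one corner, is up and carries a label on one face only. Draw the plate out, holding it by its clear glass, turn it flat so that the label faces up and hold the label, about level, over the middle of the blue notebook, about 15 cm above it, so that it can be copied down. Finish while still holding it there, and leave everything else where it stands.

Things in the scene. Friction and masses are not known exactly. Their poses are not given: they have to be found in the camera images.
- plate: Loose glass plate, 42 wide, 110 long, 6 mm thick, 70 g, standing on its clear end in the stand's slot. Origin: centre of that lower end face. z runs up along its length to the frosted end, y across the width, x through the thickness; the label is on the -x face. Clear from z = 0 to 76 mm, frosted white from 76 to 110. Grip it across its two long edges, 42 mm apart, about 60 mm from the clear end.
- label (a point): Centre of the yellow label (34 x 19 mm) on the plate's -x face, 88 mm from the clear end. Axes as the plate's: -x points out of the label, z to the frosted end. At the start the label faces the robot or up to about 90 degrees to either side of that.
- notch (a point): Inner corner of the 11 x 11 mm notch in the plate, at the frosted end on the -y side (99 mm from the clear end, 10 mm from the middle line): looking at the label with the frosted end up, it is the upper right corner. Axes as the plate's.
- stand: Dark wooden block fixed to the worktop, 50 x 70 x 30 mm (x, y, z), origin at the centre of its underside. A slot 8 mm (x) by 44 mm (y), 22 mm deep, holds the plate with 1 mm of play on each side; the plate comes out straight upwards.
- notebook: Blue notebook lying flat, fixed, 148 x 109 mm, 14 mm thick, with a green pencil (7 mm) on it; origin at the middle of its underside. It and the stand may stand on either side.
- mug: Blue and white mug, 102 mm tall, loose bystander; origin at the centre of its underside.
- ramekin: Cream ramekin, 95 mm across, 45 mm tall, loose bystander; origin at the centre of its underside.
- timer: Red and cream kitchen timer, 63 mm, loose bystander; origin at the centre of its underside.
- jam_jar: Jar with red lid, 65 mm across, 100 mm tall, loose bystander; origin at the centre of its underside.
Things that resemble listed ones, but are neither listed nor needed, are in the scene too. What is meant by the plate is not purple, and is the larger of those in its own colour.

How it is judged:
On the way:
1. the plate is held, drawn clear of the stand's slot (contact force between the fingers and plate above 1 N and height (world z) of plate above 0.035 m), for 0.2 s.
At the end, for the whole second after the job is handed in: The gripper holds the plate still, gripped on its clear glass (grasp centre less than 76 mm from the clear end), touching neither notebook nor stand; the label faces up within 23 degrees, its centre within 30 mm horizontally of the notebook's middle and 90 to 210 mm above the notebook's top (contact force between the fingers and plate above 1 N and angle between label's own x axis and vertical above 2.74 rad and horizontal distance between label and notebook below 0.03 m and height (world z) of label between 0.104 and 0.224 m and z of the grasp point in the frame of plate below 0.076 m and contact force between plate and notebook below 0.05 N and contact force between plate and stand below 0.05 N and linear speed of plate below 0.03 m/s); the arm keeps its last pose, push and grip.
It fails at once if the mug is displaced by more than 30 mm (distance of mug from where it was at the start of the episode above 0.03 m).
It fails at once if the ramekin is displaced by more than 30 mm (distance of ramekin from where it was at the start of the episode above 0.03 m).
It fails at once if the timer is displaced by more than 30 mm (distance of timer from where it was at the start of the episode above 0.03 m).
It fails at once if the jam jar is displaced by more than 30 mm (distance of jam_jar from where it was at the start of the episode above 0.03 m).
It also fails if it takes over 35 s, if anything falls off the work surface, if the arm or the gripper's body presses on something with over 40 N, if the wrist force passes 120 N, or if a joint passes its speed limit or range.

## Working session

There is one attempt and no reset: what is moved stays moved. The work goes in short steps, Python scripts to look and compute and a tool call to move; the robot and the scene stay as the last step left them, time stands still between calls to the robot, and variables do not carry over. Pictures are saved under pics/ and viewed, about 8 in all and at most 12, crops included, and the job is handed in when it is done.

Besides the shell and the picture viewer there is one more tool, called after ">>>" by a JSON object that holds its "api" and its "payload", one argument or row to a line. play_rows: Moves the arm, as the interface text tells. Its arguments: {"type":"object","properties":{"translation":{"type":"array","items":{"type":"array","items":{"type":"number"}}},"rotation":{"type":"array","items":{"type":"array","items":{"type":"number"}}},"claw":{"type":"array","items":{"type":"number"}}},"required":["translation","rotation","claw"]}

```bash
mkdir -p pics; cat > h.py <<'E'
import numpy as np, cv2
from scipy.spatial.transform import Rotation as R
from plant import telemetry, eyes, order
def snap(n,tag):
    p,d=eyes.snapshot(n); cv2.imwrite(f'pics/{tag}.png',p); np.save(f'pics/{tag}.npy',d); return p,d
def world(n,d,u,v,z=None):
    c=eyes.camera_params(n); Rm=cv2.Rodrigues(np.array(c['rvec'],float))[0]; t=np.array(c['tvec'],float).ravel()
    ray=np.stack([(np.asarray(u)-c['cx'])/c['fx'],(np.asarray(v)-c['cy'])/c['fy'],np.ones(np.shape(u))],-1)
    if z is not None:
        o=-Rm.T@t; r=ray@Rm; return o+r*((z-o[2])/r[...,2])[...,None]
    dd=d[np.asarray(v).astype(int),np.asarray(u).astype(int)]
    return (ray*dd[...,None]-t)@Rm
E
python3 - <<'E'
from h import *
for n in('scene','top'):
    snap(n,n+'0'); c=eyes.camera_params(n); Rm=cv2.Rodrigues(np.array(c['rvec'],float))[0]; print(n,c['fx'],-Rm.T@np.array(c['tvec']).ravel(), Rm.round(2).tolist())
print(telemetry.read_state())
E
```

```text
scene 375.5145547867516 [ 0.35488083 -0.56062571  0.70776117] [[0.86, -0.5, -0.02], [-0.37, -0.62, -0.69], [0.34, 0.6, -0.72]]
top 391.4699932428388 [ 0.57846157 -0.08317807  1.25533873] [[0.03, -1.0, -0.01], [-1.0, -0.03, -0.05], [0.05, 0.01, -1.0]]
{'time_s': 0.1, 'joints': array([-1.43550853e+00,  2.07351933e-01,  1.54281857e+00,  1.25208586e-05,
        1.39348329e+00, -1.50467741e-01]), 'dq': array([-1.37107820e-03, -1.39963785e-05, -3.14254122e-03, -7.06717206e-04,
        1.85968739e-03, -9.41681834e-04]), 'tau': array([-4.56641283e-04, -3.84092796e+01, -2.92547482e+01, -3.25426709e-04,
        4.90085469e-03, -2.08147355e-05]), 'tool_pos': array([ 0.16200049, -0.55099948,  0.23022858]), 'tool_rot': array([-1.03049556e-03,  9.89809956e-01,  1.42390971e-01,  1.39828926e-05]), 'force': array([-0.0212347 ,  0.1387931 , -0.66297191]), 'wrist_torque': array([-0.02576338,  0.03187207,  0.0076705 ]), 'opening': 1.004496995266192}
```

View pics/scene0.png

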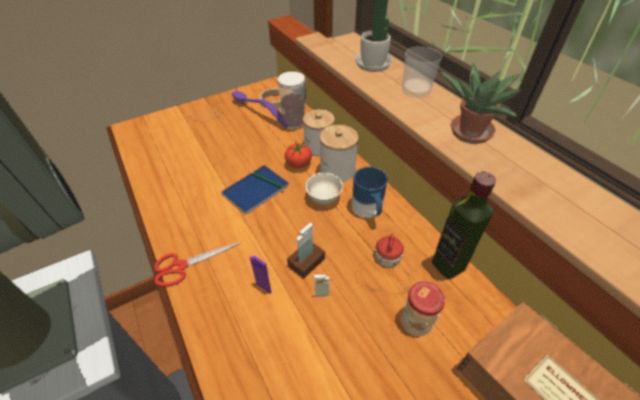

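View pics/top0.png

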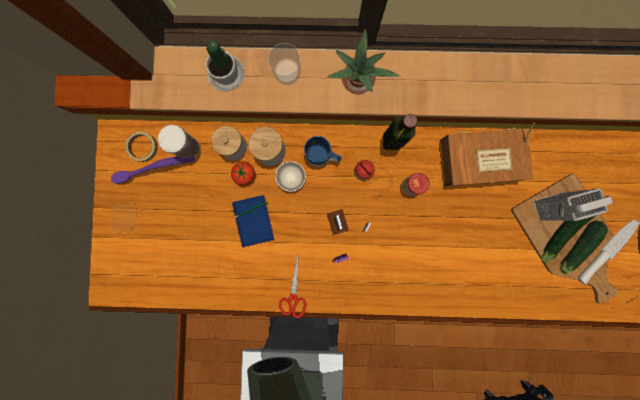

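The scene shows the plate in the stand at scene (305,243) and top (338,221), the notebook at top (253,221), and decoys at top (367,227) (small) and (341,258) (purple).

```bash
python3 - <<'E'
from h import *
a=cv2.imread('pics/scene0.png')[215:300,240:350]; b=cv2.imread('pics/top0.png')[195:275,310:390]
a=cv2.resize(a,None,fx=4,fy=4,interpolation=cv2.INTER_CUBIC); b=cv2.resize(b,(340,340),interpolation=cv2.INTER_CUBIC)
cv2.imwrite('pics/c1.png',np.hstack([a,b]))
d=np.load('pics/top0.npy')
c=[(233,200),(266,196),(273,240),(241,247)]
u,v=np.array(c).T
w=world('top',d,u,v,z=0.014); print('nb',w.round(3), w.mean(0), world('top',d,253,221))
u,v=np.meshgrid(np.arange(322,358),np.arange(205,245)); P=world('top',d,u.ravel(),v.ravel()); 
for lo,hi in((.02,.04),(.1,.14)):
    s=P[(P[:,2]>lo)&(P[:,2]<hi)]; print(lo,len(s),s.mean(0), s.min(0),s.max(0)); print(cv2.minAreaRect((s[:,:2]*1000).astype(np.float32)))
q=P[(P[:,2]>.1)]; print(q.round(3))
for n,x,y in(('mug',318,150),('ram',290,178),('timer',365,170),('jar',417,184),('tom',242,174),('bottle',400,133)): print(n,world('top',d,x,y).round(3))
E
```

```text
nb [[0.626 0.201 0.014]
 [0.641 0.096 0.014]
 [0.502 0.069 0.014]
 [0.478 0.17  0.014]] [0.56169138 0.13373543 0.014     ] [0.56063233 0.1350304  0.01068966]
0.02 316 [ 0.56585233 -0.13374723  0.03146631] [ 0.52733423 -0.16611142  0.0203377 ] [ 0.60592692 -0.10245024  0.03999462]
((566.029052734375, -133.96852111816406), (69.65933990478516, 50.0316047668457), 17.480520248413086)
0.1 33 [ 0.56594293 -0.13332574  0.11548024] [ 0.54552384 -0.14031777  0.10080466] [ 0.58621664 -0.12721832  0.12443846]
((565.7186889648438, -133.487548828125), (40.98992156982422, 6.2655744552612305), 17.326330184936523)
[[ 0.586 -0.13   0.115]
 [ 0.583 -0.127  0.124]
 [ 0.583 -0.13   0.124]
 [ 0.578 -0.083  1.255]
 [ 0.58  -0.127  0.12 ]
 [ 0.58  -0.13   0.118]
 [ 0.577 -0.128  0.118]
 [ 0.578 -0.13   0.118]
 [ 0.575 -0.128  0.111]
 [ 0.575 -0.131  0.114]
 [ 0.575 -0.133  0.122]
 [ 0.572 -0.128  0.101]
 [ 0.572 -0.131  0.119]
 [ 0.572 -0.133  0.119]
 [ 0.569 -0.131  0.12 ]
 [ 0.569 -0.133  0.12 ]
 [ 0.566 -0.131  0.116]
 [ 0.566 -0.134  0.116]
 [ 0.566 -0.136  0.12 ]
 [ 0.563 -0.131  0.107]
 [ 0.563 -0.134  0.12 ]
 [ 0.563 -0.136  0.123]
 [ 0.56  -0.134  0.119]
 [ 0.56  -0.137  0.119]
 [ 0.557 -0.134  0.119]
 [ 0.557 -0.137  0.116]
 [ 0.578 -0.083  1.255]
 [ 0.554 -0.134  0.107]
 [ 0.554 -0.137  0.11 ]
 [ 0.554 -0.14   0.106]
 [ 0.551 -0.137  0.11 ]
 [ 0.552 -0.14   0.111]
 [ 0.549 -0.137  0.11 ]
 [ 0.549 -0.14   0.11 ]
 [ 0.546 -0.138  0.107]
 [ 0.578 -0.083  1.255]
 [ 0.578 -0.083  1.255]]
mug [ 0.793 -0.066  0.01 ]
ram [0.701 0.021 0.012]
timer [ 0.727 -0.212  0.055]
jar [ 0.684 -0.361  0.102]
tom [0.705 0.166 0.057]
bottle [ 0.811 -0.288  0.206]
```

View pics/c1.png

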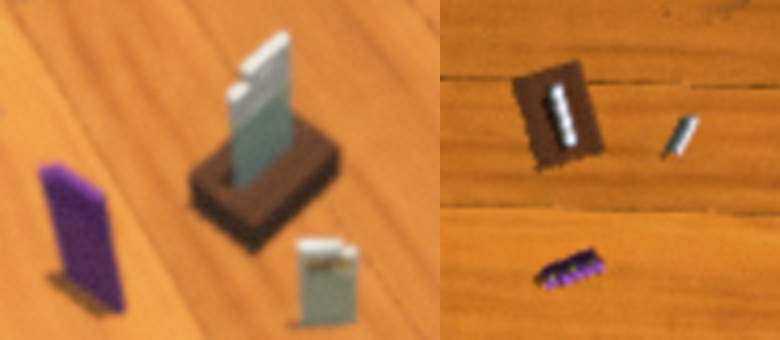

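Both crops put the notch at the near (low-x) end, and no label shows on the visible -y face. So the label faces +y, which fits the notch rule. The sizes check too: stand 70x50, plate 41x6, yaw 17.4°, top at z 0.118–0.120.

I'll grip with the tool tilted 35°, approaching from the label side, so that at the end the tool still points downward.

```bash
cat >> h.py <<'E'
def rot(q): q=np.array(q); return R.from_quat([q[1],q[2],q[3],q[0]])
def tilt(th,az,yaz=None): # tool z: tilted th deg from down towards azimuth az; y horizontal at az+90
    t,a=np.radians([th,az]); z=np.array([np.sin(t)*np.cos(a),np.sin(t)*np.sin(a),-np.cos(t)])
    y=np.array([-np.sin(a),np.cos(a),0]); return R.from_matrix(np.stack([np.cross(y,z),y,z],1))
def rows(p1,r1,n,p0=None,r0=None):
    s=telemetry.read_state(); p0=s['tool_pos'] if p0 is None else p0; r0=rot(s['tool_rot']) if r0 is None else r0
    rv=(r0.inv()*r1).as_rotvec(); dr=np.degrees(rv)/n; T=[]
    for i in range(n):
        rr=r0*R.from_rotvec(rv*i/n); T.append(rr.inv().apply((np.array(p1)-p0)/n).round(3).tolist())
    print('rot/row',dr.round(2),'angle',np.degrees(np.linalg.norm(rv)).round(1)); print(T)
E
python3 - <<'E'
from h import *
G=np.array([.566,-.134,.070]); r=tilt(35,17.4-90); z=r.as_matrix()[:,2]
rows(G+(.019-.13)*z,r,20); print(G+(.019-.13)*z, G+.019*z)
E
```

```text
rot/row [-1.39 -1.37 -4.4 ] angle 96.2
[[0.025, -0.017, 0.004], [0.027, -0.016, 0.002], [0.028, -0.014, 0.001], [0.029, -0.011, 0.001], [0.029, -0.009, -0.0], [0.03, -0.007, -0.001], [0.03, -0.004, -0.002], [0.031, -0.002, -0.003], [0.031, 0.0, -0.004], [0.03, 0.003, -0.004], [0.03, 0.005, -0.005], [0.029, 0.008, -0.006], [0.029, 0.01, -0.006], [0.028, 0.012, -0.007], [0.026, 0.015, -0.007], [0.025, 0.017, -0.007], [0.023, 0.019, -0.007], [0.022, 0.021, -0.007], [0.02, 0.022, -0.007], [0.018, 0.024, -0.007]]
[ 0.54696097 -0.0732464   0.16092588] [ 0.56925893 -0.14439927  0.05443611]
```

>>> {"api": "play_rows", "payload": {
  "translation": [
    [0.025,-0.017,0.004],
    [0.027,-0.016,0.002],
    [0.028,-0.014,0.001],
    [0.029,-0.011,0.001],
    [0.029,-0.009,0],
    [0.03,-0.007,-0.001],
    [0.03,-0.004,-0.002],
    [0.031,-0.002,-0.003],
    [0.031,0,-0.004],
    [0.03,0.003,-0.004]
  ],
  "rotation": [
    [-1.4,-1.4,-4.4],
    [-1.4,-1.4,-4.4],
    [-1.4,-1.4,-4.4],
    [-1.4,-1.4,-4.4],
    [-1.4,-1.4,-4.4],
    [-1.4,-1.4,-4.4],
    [-1.4,-1.4,-4.4],
    [-1.4,-1.4,-4.4],
    [-1.4,-1.4,-4.4],
    [-1.4,-1.4,-4.4]
  ],
  "claw": [1,1,1,1,1,1,1,1,1,1]
}}

```text
time_s: 1.1
tool_pos: [0.3553, -0.3121, 0.1939]
tool_rot: [0.135, 0.849, 0.5, -0.101]
force: [0.0, -0.1, 0.9]
opening: 1.002
```

>>> {"api": "play_rows", "payload": {
  "translation": [
    [0.03,0.005,-0.005],
    [0.029,0.008,-0.006],
    [0.029,0.01,-0.006],
    [0.028,0.012,-0.007],
    [0.026,0.015,-0.007],
    [0.025,0.017,-0.007],
    [0.023,0.019,-0.007],
    [0.022,0.021,-0.007],
    [0.02,0.022,-0.007],
    [0.018,0.024,-0.007]
  ],
  "rotation": [
    [-1.4,-1.4,-4.4],
    [-1.4,-1.4,-4.4],
    [-1.4,-1.4,-4.4],
    [-1.4,-1.4,-4.4],
    [-1.4,-1.4,-4.4],
    [-1.4,-1.4,-4.4],
    [-1.4,-1.4,-4.4],
    [-1.4,-1.4,-4.4],
    [-1.4,-1.4,-4.4],
    [-1.4,-1.4,-4.4]
  ],
  "claw": [1,1,1,1,1,1,1,1,1,1]
}}

```text
time_s: 2.1
tool_pos: [0.5483, -0.0738, 0.1562]
tool_rot: [0.245, 0.561, 0.769, -0.184]
force: [-0.5, -0.9, 0.1]
opening: 1.0
```

```bash
python3 - <<'E'
from h import *
s=telemetry.read_state(); print(s['time_s'],s['joints'].round(3),s['tool_pos'],s['opening']); print(rot(s['tool_rot']).as_matrix().round(3))
G=np.array([.566,-.134,.070]); r=tilt(35,17.4-90); z=r.as_matrix()[:,2]
rows(G+.019*z,r,8)
E
```

```text
2.1 [ 0.033  0.216  1.835 -0.714  1.035  0.08 ] [ 0.54826377 -0.07381502  0.1562415 ] 0.9999092769767707
[[-0.251  0.953  0.171]
 [ 0.772  0.304 -0.558]
 [-0.583 -0.008 -0.812]]
rot/row [-0.03  0.09  0.06] angle 0.9
[[-0.0, -0.0, 0.016], [-0.0, -0.0, 0.016], [-0.0, -0.0, 0.016], [-0.0, -0.0, 0.016], [-0.0, -0.0, 0.016], [-0.0, -0.0, 0.016], [-0.0, -0.0, 0.016], [-0.0, -0.0, 0.016]]
```

>>> {"api": "play_rows", "payload": {
  "translation": [
    [0,0,0.016],
    [0,0,0.016],
    [0,0,0.016],
    [0,0,0.016],
    [0,0,0.016],
    [0,0,0.016],
    [0,0,0.016],
    [0,0,0.013],
    [0,0,0],
    [0,0,0]
  ],
  "rotation": [
    [0,0.1,0.1],
    [0,0.1,0.1],
    [0,0.1,0.1],
    [0,0.1,0.1],
    [0,0.1,0.1],
    [0,0.1,0.1],
    [0,0.1,0.1],
    [0,0,0],
    [0,0,0],
    [0,0,0]
  ],
  "claw": [1,1,1,1,1,1,1,1,1,1]
}}

```text
time_s: 3.1
tool_pos: [0.5689, -0.1445, 0.0546]
tool_rot: [0.241, 0.568, 0.766, -0.179]
force: [0.1, 0.6, -0.2]
opening: 1.0
```

```bash
python3 - <<'E'
from h import *
p,d=snap('scene','s1'); q,_=snap('top','t1')
a=cv2.resize(p[180:310,230:380],None,fx=3,fy=3,interpolation=cv2.INTER_CUBIC); b=cv2.resize(q[170:300,290:400],(330,390))
cv2.imwrite('pics/c2.png',np.hstack([a,b]))
s=telemetry.read_state(); print(s['tool_pos'],s['force'],s['joints'].round(2)); r=rot(s['tool_rot']).as_matrix(); print(r.round(3), s['tool_pos']-.019*r[:,2])
E
```

```text
[ 0.56957373 -0.14404908  0.05552002] [-0.35543754 -0.78646921  0.54695096] [-0.11  0.41  1.84 -0.81  0.81  0.15]
[[-0.238  0.957  0.168]
 [ 0.784  0.291 -0.548]
 [-0.573  0.002 -0.819]] [ 0.56637379 -0.13363774  0.07108808]
```

View pics/c2.png

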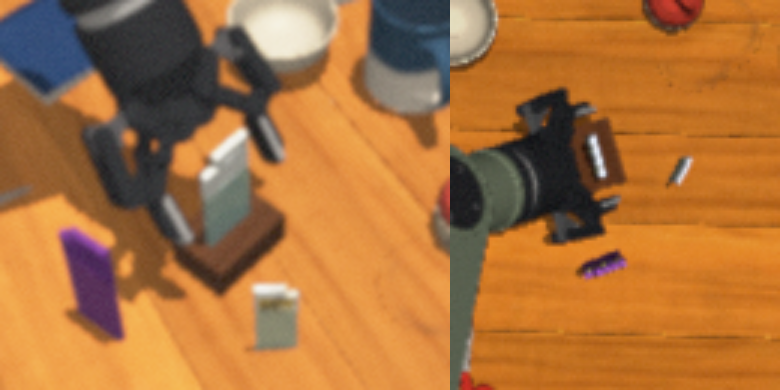

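The fingers straddle the plate evenly (crop about (225,190)), with nothing else in the way. Closing now, then lifting straight up.

>>> {"api": "play_rows", "payload": {
  "translation": [
    [0,0,0],
    [0,0,0],
    [0,0,0],
    [0,0,0],
    [0,0,0],
    [0,0,0],
    [0,0,0],
    [0,0,0],
    [0,0,0],
    [0,0,0]
  ],
  "rotation": [
    [0,0,0],
    [0,0,0],
    [0,0,0],
    [0,0,0],
    [0,0,0],
    [0,0,0],
    [0,0,0],
    [0,0,0],
    [0,0,0],
    [0,0,0]
  ],
  "claw": [-1,-1,-1,-1,-1,-1,-1,-1,-1,-1]
}}

```text
time_s: 4.2
tool_pos: [0.5697, -0.1442, 0.0556]
tool_rot: [0.242, 0.568, 0.766, -0.178]
force: [-0.2, 1.1, 5.0]
opening: 0.482
```

```bash
python3 - <<'E'
from h import *
s=telemetry.read_state(); print(s['tool_pos'],s['force'],s['opening'])
rows(s['tool_pos']+[0,0,.16],rot(s['tool_rot']),10)
E
```

```text
[ 0.56966114 -0.14423182  0.05558544] [-0.16617873  1.12579931  5.00882299] 0.4815902538573137
rot/row [0. 0. 0.] angle 0.0
[[-0.009, 0.0, -0.013], [-0.009, 0.0, -0.013], [-0.009, 0.0, -0.013], [-0.009, 0.0, -0.013], [-0.009, 0.0, -0.013], [-0.009, 0.0, -0.013], [-0.009, 0.0, -0.013], [-0.009, 0.0, -0.013], [-0.009, 0.0, -0.013], [-0.009, 0.0, -0.013]]
```

>>> {"api": "play_rows", "payload": {
  "translation": [
    [-0.0046,0,-0.0066],
    [-0.0092,0,-0.0131],
    [-0.0092,0,-0.0131],
    [-0.0092,0,-0.0131],
    [-0.0092,0,-0.0131],
    [-0.0092,0,-0.0131],
    [-0.0092,0,-0.0131],
    [-0.0092,0,-0.0131],
    [-0.0092,0,-0.0131],
    [-0.0092,0,-0.0131]
  ],
  "rotation": [
    [0,0,0],
    [0,0,0],
    [0,0,0],
    [0,0,0],
    [0,0,0],
    [0,0,0],
    [0,0,0],
    [0,0,0],
    [0,0,0],
    [0,0,0]
  ],
  "claw": [-1,-1,-1,-1,-1,-1,-1,-1,-1,-1]
}}

```text
time_s: 5.2
tool_pos: [0.569, -0.1445, 0.2085]
tool_rot: [0.242, 0.568, 0.766, -0.178]
force: [0.1, -0.3, -0.8]
opening: 0.477
```

```bash
python3 - <<'E'
from h import *
p,d=snap('scene','s2'); q,_=snap('top','t2')
a=cv2.resize(p[140:310,200:380],None,fx=2.5,fy=2.5,interpolation=cv2.INTER_CUBIC); b=cv2.resize(q[170:300,290:400],(330,425))
cv2.imwrite('pics/c3.png',np.hstack([a,b]))
s=telemetry.read_state(); print(s['time_s'],s['joints'].round(2),s['tool_pos'],s['force'],s['opening']); 
# plate in tool frame: at grasp plate origin
g=R.from_matrix(rot([0.242,0.568,0.766,-0.178]).as_matrix()); gp=np.array([.5697,-.1442,.0556])
a=np.radians(17.4); Rp=R.from_matrix(np.array([[np.sin(a),np.cos(a),0],[-np.cos(a),np.sin(a),0],[0,0,1]]).T)
Rrel=g.inv()*Rp; prel=g.inv().apply(np.array([.566,-.134,.008])-gp); np.savez('rel.npz',R=Rrel.as_matrix(),p=prel)
# target
az=np.arctan2(.134,.561)
for da in (0,30,60,94):
    h=az+np.pi+np.radians(da); zp=np.array([np.cos(h),np.sin(h),0]); xp=np.array([0,0,-1]); yp=np.cross(zp,xp)
    Rp1=R.from_matrix(np.stack([xp,yp,zp],1)); lab=np.array([.561,.134,.165])
    r1=Rp1*Rrel.inv(); p1=lab-Rp1.apply([-.003,0,.088])-r1.apply(prel)
    print(da,p1.round(3),r1.as_matrix()[:,2].round(2),end=' '); rows(p1,r1,20)
E
```

```text
5.3 [-0.11  0.16  1.76 -0.65  1.04 -0.12] [ 0.57108363 -0.14480441  0.21093748] [ 0.56203428 -0.57254133 -0.17643023] 0.47998962676855456
0 [0.599 0.15  0.171] [0.72 0.51 0.47] rot/row [-4.51 -4.69 -2.43] angle 138.9
[[0.012, 0.006, -0.006], [0.012, 0.007, -0.007], [0.011, 0.008, -0.007], [0.01, 0.009, -0.007], [0.009, 0.01, -0.007], [0.008, 0.011, -0.007], [0.007, 0.011, -0.007], [0.006, 0.012, -0.006], [0.005, 0.013, -0.006], [0.004, 0.014, -0.005], [0.003, 0.014, -0.004], [0.002, 0.014, -0.003], [0.001, 0.015, -0.002], [0.0, 0.015, -0.001], [-0.001, 0.015, -0.0], [-0.001, 0.015, 0.001], [-0.002, 0.015, 0.002], [-0.002, 0.014, 0.004], [-0.002, 0.014, 0.005], [-0.002, 0.013, 0.006]]
30 [0.586 0.167 0.171] [0.37 0.8  0.47] rot/row [-6.27 -4.29 -2.39] angle 159.3
[[0.013, 0.005, -0.007], [0.012, 0.007, -0.007], [0.012, 0.008, -0.007], [0.011, 0.009, -0.007], [0.01, 0.01, -0.007], [0.009, 0.011, -0.006], [0.008, 0.012, -0.006], [0.007, 0.013, -0.005], [0.006, 0.014, -0.004], [0.005, 0.015, -0.003], [0.004, 0.015, -0.001], [0.004, 0.015, -0.0], [0.003, 0.015, 0.001], [0.003, 0.015, 0.00
[... 562 characters left out ...]
12, -0.003, 0.01], [0.011, -0.002, 0.011], [0.011, -0.001, 0.012], [0.01, 0.001, 0.013], [0.009, 0.002, 0.013], [0.009, 0.004, 0.013]]
94 [0.543 0.171 0.171] [-0.56  0.68  0.47] rot/row [7.51 1.62 1.31] angle 155.8
[[0.014, 0.003, -0.007], [0.014, 0.002, -0.007], [0.014, 0.001, -0.007], [0.015, -0.001, -0.007], [0.015, -0.002, -0.006], [0.015, -0.003, -0.005], [0.015, -0.004, -0.004], [0.015, -0.005, -0.003], [0.015, -0.005, -0.002], [0.015, -0.006, -0.001], [0.015, -0.006, -0.0], [0.014, -0.007, 0.001], [0.014, -0.007, 0.002], [0.014, -0.007, 0.004], [0.014, -0.006, 0.005], [0.013, -0.006, 0.006], [0.013, -0.005, 0.007], [0.013, -0.005, 0.008], [0.012, -0.004, 0.009], [0.012, -0.003, 0.01]]
```

View pics/c3.png

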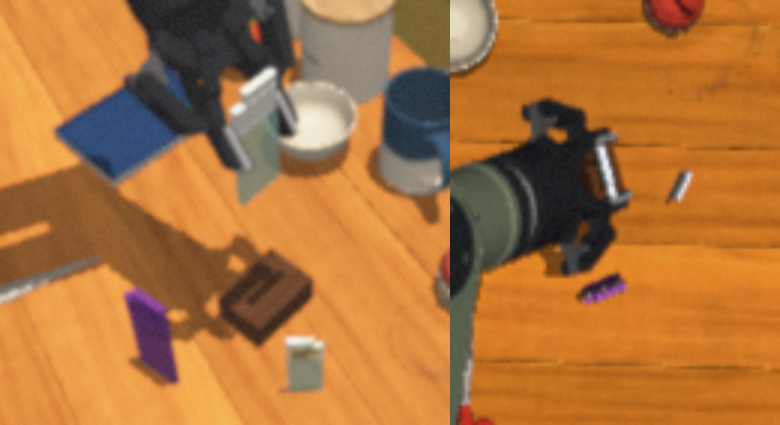

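The plate is held clear of the slot (crop (258,135)) and everything else is unmoved. My plate rotation had a transposed matrix, so I'm correcting that.

```bash
cat >> h.py <<'E'
def rel():
    g=rot([0.242,0.568,0.766,-0.178]); gp=np.array([.5697,-.1442,.0556]); a=np.radians(17.4)
    Rp=R.from_matrix([[np.sin(a),np.cos(a),0],[-np.cos(a),np.sin(a),0],[0,0,1]])
    return g.inv()*Rp, g.inv().apply(np.array([.566,-.134,.008])-gp)
def target(da,lab=(.561,.134,.165)):
    Rr,pr=rel(); h=np.arctan2(.134,.561)+np.pi+np.radians(da); zp=np.array([np.cos(h),np.sin(h),0]); xp=np.array([0,0,-1.])
    Rp=R.from_matrix(np.stack([xp,np.cross(zp,xp),zp],1)); r=Rp*Rr.inv()
    return np.array(lab)-Rp.apply([-.003,0,.088])-r.apply(pr), r
E
python3 - <<'E'
from h import *
print(rel()[0].as_matrix().round(2),rel()[1])
for da in (0,30,60):
    p,r=target(da); print(da,p.round(3),r.as_matrix()[:,2].round(2)); rows(p,r,20)
E
```

```text
[[-0.82  0.01 -0.57]
 [ 0.01  1.    0.  ]
 [ 0.57 -0.   -0.82]] [ 0.03616084 -0.00067582  0.0327937 ]
0 [0.6   0.143 0.151] [ 0.8   0.19 -0.57]
rot/row [-0.85  3.39  5.02] angle 122.3
[[0.013, 0.006, -0.005], [0.013, 0.005, -0.004], [0.014, 0.003, -0.003], [0.014, 0.002, -0.003], [0.015, 0.001, -0.002], [0.015, -0.0, -0.001], [0.015, -0.002, 0.0], [0.014, -0.003, 0.001], [0.014, -0.004, 0.002], [0.014, -0.005, 0.002], [0.013, -0.007, 0.003], [0.012, -0.008, 0.004], [0.011, -0.009, 0.004], [0.01, -0.01, 0.005], [0.009, -0.011, 0.005], [0.007, -0.011, 0.005], [0.006, -0.012, 0.006], [0.005, -0.013, 0.006], [0.003, -0.013, 0.006], [0.002, -0.013, 0.006]]
30 [0.591 0.161 0.151] [ 0.59  0.57 -0.57]
rot/row [-0.56  4.    3.46] angle 106.3
[[0.013, 0.005, -0.006], [0.014, 0.005, -0.005], [0.015, 0.004, -0.004], [0.015, 0.003, -0.003], [0.015, 0.002, -0.002], [0.016, 0.001, -0.0], [0.016, 0.0, 0.001], [0.016, -0.001, 0.002], [0.015, -0.002, 0.003], [0.015, -0.003, 0.004], [0.014, -0.004, 0.005], [0.014, -0.005, 0.006], [0.013, -0.005, 0.007], [0.012, -0.006, 0.007], [0.011, -0.007, 0.008], [0.01, -0.008, 0.009], [0.009, -0.008, 0.009], [0.008, -0.009, 0.01], [0.007, -0.01, 0.01], [0.005, -0.01, 0.011]]
60 [0.573 0.173 0.151] [ 0.23  0.79 -0.57]
rot/row [-0.28  4.37  1.84] angle 95.0
[[0.014, 0.005, -0.006], [0.015, 0.004, -0.005], [0.015, 0.004, -0.004], [0.016, 0.003, -0.003], [0.016, 0.003, -0.002], [0.016, 0.002, -0.0], [0.016, 0.002, 0.001], [0.016, 0.001, 0.002], [0.016, 0.001, 0.003], [0.015, 0.0, 0.005], [0.015, -0.0, 0.006], [0.015, -0.001, 0.007], [0.014, -0.001, 0.008], [0.013, -0.002, 0.009], [0.013, -0.002, 0.01], [0.012, -0.003, 0.011], [0.011, -0.003, 0.012], [0.01, -0.003, 0.012], [0.009, -0.004, 0.013], [0.007, -0.004, 0.014]]
```

>>> {"api": "play_rows", "payload": {
  "translation": [
    [0.013,0.005,-0.006],
    [0.014,0.005,-0.005],
    [0.015,0.004,-0.004],
    [0.015,0.003,-0.003],
    [0.015,0.002,-0.002],
    [0.016,0.001,0],
    [0.016,0,0.001],
    [0.016,-0.001,0.002],
    [0.015,-0.002,0.003],
    [0.015,-0.003,0.004]
  ],
  "rotation": [
    [-0.6,4,3.5],
    [-0.6,4,3.5],
    [-0.6,4,3.5],
    [-0.6,4,3.5],
    [-0.6,4,3.5],
    [-0.6,4,3.5],
    [-0.6,4,3.5],
    [-0.6,4,3.5],
    [-0.6,4,3.5],
    [-0.6,4,3.5]
  ],
  "claw": [-1,-1,-1,-1,-1,-1,-1,-1,-1,-1]
}}

```text
time_s: 6.3
tool_pos: [0.5786, 0.01, 0.1768]
tool_rot: [0.038, 0.781, 0.606, 0.142]
force: [-1.5, 0.3, -0.7]
opening: 0.48
```

```bash
python3 - <<'E'
from h import *
s=telemetry.read_state(); print(s['time_s'],s['joints'].round(2),s['tool_pos'],s['force'],s['opening']); 
p,r=target(30); rows(p,r,10)
E
```

```text
6.3 [-0.23  0.11  1.81  0.21  1.   -0.07] [0.57858718 0.01001838 0.17680286] [-1.48632065  0.33453322 -0.74976786] 0.4804652284072466
rot/row [-0.55  3.97  3.41] angle 52.6
[[0.014, -0.003, 0.004], [0.014, -0.004, 0.005], [0.013, -0.005, 0.006], [0.012, -0.006, 0.007], [0.011, -0.007, 0.008], [0.01, -0.007, 0.009], [0.009, -0.008, 0.009], [0.008, -0.009, 0.01], [0.007, -0.009, 0.01], [0.006, -0.01, 0.011]]
```

>>> {"api": "play_rows", "payload": {
  "translation": [
    [0.014,-0.003,0.004],
    [0.014,-0.004,0.005],
    [0.013,-0.005,0.006],
    [0.012,-0.006,0.007],
    [0.011,-0.007,0.008],
    [0.01,-0.007,0.009],
    [0.009,-0.008,0.009],
    [0.008,-0.009,0.01],
    [0.007,-0.009,0.01],
    [0.006,-0.01,0.011]
  ],
  "rotation": [
    [-0.6,4,3.4],
    [-0.6,4,3.4],
    [-0.6,4,3.4],
    [-0.6,4,3.4],
    [-0.6,4,3.4],
    [-0.6,4,3.4],
    [-0.6,4,3.4],
    [-0.6,4,3.4],
    [-0.6,4,3.4],
    [-0.6,4,3.4]
  ],
  "claw": [-1,-1,-1,-1,-1,-1,-1,-1,-1,-1]
}}

```text
time_s: 7.3
tool_pos: [0.5915, 0.1597, 0.1514]
tool_rot: [-0.171, 0.824, 0.325, 0.432]
force: [0.7, 0.8, -0.5]
opening: 0.483
```

```bash
python3 - <<'E'
from h import *
p,d=snap('scene','s3'); q,dt=snap('top','t3')
a=cv2.resize(p[80:250,180:360],None,fx=2.3,fy=2.3,interpolation=cv2.INTER_CUBIC); b=cv2.resize(q[150:280,200:330],(391,391),interpolation=cv2.INTER_CUBIC)
cv2.imwrite('pics/c4.png',np.hstack([a,b]))
s=telemetry.read_state(); print(s['time_s'],s['joints'].round(2),s['tool_pos'],s['force'],s['opening']); 
Rr,pr=rel(); r=rot(s['tool_rot']); Rp=r*Rr; print('label est',s['tool_pos']+r.apply(pr)+Rp.apply([-.003,0,.088]),'-x',-Rp.as_matrix()[:,0])
p,r=target(30); rows(p,r,10)
E
```

```text
7.4 [-0.26  0.18  2.12  1.37  0.79 -0.46] [0.58814003 0.16107756 0.14799946] [-0.53480729 -0.83200045 -1.40361236] 0.48066141798465717
label est [0.55844527 0.13367461 0.16182798] -x [-0.00179051  0.00153062  0.99999723]
rot/row [ 0.01 -0.    0.01] angle 0.1
[[0.0, 0.0, -0.0], [0.0, 0.0, -0.0], [0.0, 0.0, -0.0], [0.0, 0.0, -0.0], [0.0, 0.0, -0.0], [0.0, 0.0, -0.0], [0.0, 0.0, -0.0], [0.0, 0.0, -0.0], [0.0, 0.0, -0.0], [0.0, 0.0, -0.0]]
```

View pics/c4.png

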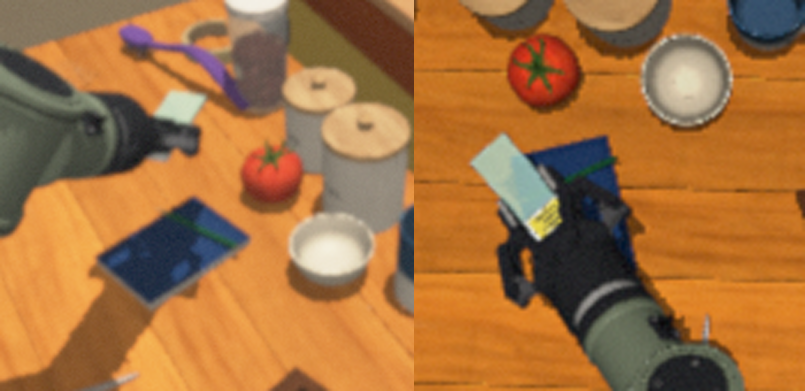

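```bash
python3 - <<'E'
from h import *
q,d=snap('top','t4'); u,v=np.meshgrid(np.arange(216,252),np.arange(190,234)); u,v=u.ravel(),v.ravel(); P=world('top',d,u,v)
k=(P[:,2]>.13)&(P[:,2]<.2); bgr=q[v,u].astype(int)
yel=k&(bgr[:,2]-bgr[:,0]>50)&(bgr[:,1]>120); print(yel.sum(),P[yel].mean(0),P[yel].min(0),P[yel].max(0))
gl=k&(bgr.min(1)>120); A=P[gl]; c=A.mean(0); n=np.linalg.svd(A-c)[2][2]; print(gl.sum(),c,n*np.sign(n[2]))
w=world('top',d,np.array([471+3-414,500-414])/3+200,np.array([165,135])/3+150,z=.163); print('clear end corners',w)
s=telemetry.read_state(); print(s['tool_pos'],s['dq'].round(3),s['opening'])
E
```

```text
79 [0.55970931 0.1366044  0.16472348] [0.5424875  0.12206542 0.16063879] [0.5940802  0.193766   0.16979682]
434 [0.59231432 0.16390153 0.16469722] [0.00679919 0.02045382 0.99976768]
clear end corners [[0.60504528 0.20248    0.163     ]
 [0.63371675 0.17917452 0.163     ]]
[0.58964073 0.16022927 0.14947034] [-0.01  -0.022 -0.053 -0.016 -0.002  0.008] 0.4775442692794814
```

The measured label centre is (0.560, 0.137, 0.165), against a notebook middle of (0.561, 0.134). The plate's plane is level within about 1.3°. I'll let it settle for one call, then hand in.

>>> {"api": "play_rows", "payload": {
  "translation": [
    [0,0,0],
    [0,0,0],
    [0,0,0],
    [0,0,0],
    [0,0,0],
    [0,0,0],
    [0,0,0],
    [0,0,0],
    [0,0,0],
    [0,0,0]
  ],
  "rotation": [
    [0,0,0],
    [0,0,0],
    [0,0,0],
    [0,0,0],
    [0,0,0],
    [0,0,0],
    [0,0,0],
    [0,0,0],
    [0,0,0],
    [0,0,0]
  ],
  "claw": [-1,-1,-1,-1,-1,-1,-1,-1,-1,-1]
}}

```text
time_s: 8.45
tool_pos: [0.5916, 0.1597, 0.1519]
tool_rot: [-0.171, 0.823, 0.326, 0.432]
force: [0.1, -0.4, -1.2]
opening: 0.477
```

```bash
python3 -c "
from plant import *
s=telemetry.read_state();print(s['time_s'],s['tool_pos'],abs(s['dq']).max(),s['opening']);print(order.job_done())"
```

```text
8.45 [0.59160831 0.15967708 0.15187195] 0.0018442212227548467 0.4770628801682339
the job is handed in; nothing more can be done
None
```

I drew the plate straight up out of the stand, gripped across its long edges about 62 mm from the clear end. I then turned it flat, label up, over the notebook, and handed the job in at 8.45 s with the plate still held there. No verdict was reported.

**Label position:** the top camera put the label centre at about (0.560, 0.137, 0.165) m, some 3 mm from the notebook's middle and 15 cm above its top. The gripper hid part of the label in that view. A separate estimate from the grasp agreed within about 3 mm.

**Level and hold:** the plate was level to about 1.3°. The opening of 0.477 matches the plate's width, and the arm was almost still.

**Bystanders:** the ramekin was seen in place and nothing was touched on the way. I did not re-measure the mug, timer or jar.

**Slip along the way:** a transposed matrix made my first end-pose calculation wrong; I caught and corrected it before moving on it.

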